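Work a seized pin out of the jig block

ROBOT

A 6-joint arm with a two-finger parallel gripper is mounted at the origin on a cart in front of the work surface, level with it; the furniture and walls round the work are solid. World frame = base frame: x ahead of the robot, y to its left, z up, the work surface at z = 0. Lengths are in m, angles in rad, forces in N, time in s.
With the tool pointing down it reaches from about 0.375 to 0.9 m from the base axis. Payload 3.1 kg.
Tool frame: the origin (TCP) lies on the centre line of the jaws, within the pads' length; the fingertips stand 25 mm ahead of it and the grasp point (between the pads) lies 6 mm ahead of it (robot.nose_length is the y of the fingertips in the tool frame, in m); y points along the fingers, z is the direction in which the jaws open and shut, and the axes are right-handed (so a half turn about y gives the same grasp; the last joint's range is limited). The gripper opens to 87 mm and grips with 3 to 60 N. Pads are 19 mm wide; open, the fingers measure 117 mm over their backs; the gripper's body (75 mm by 190 mm) begins 51 mm behind the grasp point.
Start: joints at [-0.178, 0.527, 1.433, -0, 1.181, -0.178], TCP at [0.625, 0, 0.248] pointing down, gripper open.
Joint ranges: [-3.08, 3.08], [-0.75, 2.2], [0.22, 2.44], [-1.43, 4.57], [0, 2.65], [-2.85, 2.85]. Speed limits (rad/s): [2.79, 2.79, 3.14, 3.14, 3.14, 3.14].

INTERFACE

Orientations are given as a unit quaternion [x, y, z, w].
In Python, from rig import robot, eyes, ticket gives the robot as it stands.
- The arm moves only by the tool play_rows, never from a script. Its argument "series" is a list of rows, each a list of 7 numbers: the opening, from 0 (shut) to 1 (fully open), then the shift along the tool's x, y, z scaled (see below), then the turn, a rotation vector about the tool's x, y, z scaled (see below). In form: [[claw, dx, dy, dz, ax, ay, az], ...]. A call has 1 to 12 rows; each row shifts and turns the commanded pose from where the row before left it, along the tool's axes as they then stand; what a row does not reach is not made up. The controller multiplies each number of a shift by 100 mm and each number of a turn by 180 degrees. A row lasts 1/12 s, in which the tool goes at most 41.7 mm and 7.16 degrees, less where a joint would pass 70% of its speed; a pose out of reach is approached as far as the arm can. A call with a number of a shift or a turn outside -1 to 1 is refused whole. A call with a gripper value outside its range is refused whole. The fingers move at their own pace and stop on an object; "grip_force" is the grip in N (left out, the last holds). Time passes only in rows, so rows that do not move let the fingers close. It gives the time, the measured TCP pose, the force and the opening at its end, in the units of the state.
- robot.get_obs(): the state, without advancing time (a new reading comes with each control period).
- eyes.camera(name): name is "scene" or "side" or "wrist"; returns the picture (480x640x3 uint8, red, green, blue); there is no depth.
- eyes.camera_params(name): a dict with "K" (3x3 intrinsics, pixels), "rvec" (rotation vector, rad) and "tvec" (3), from world to camera coordinates, as OpenCV has them. Camera axes: x right, y down, z forward; pixel columns grow to the right and rows downward; lengths in m; the calibration is good to about 2 mm. A picture is of the moment at which its call begins: read the wrist's pose just before it. camera_params takes no time and is no camera call; for the wrist camera it gives the pose at the moment of the call.
- ticket.hand_in(): hands the job in, once; it reports no verdict.
The state is a dict: "time": time; "q": joint angles; "joint_velocities": joint speeds; "joint_torque": joint torques, N m; "position": TCP position; "tool_rot": TCP orientation; "ft_force": force on the tool from outside, world axes, zero at the start; "moment": the same for the moment, N m; "grip_width": finger opening in m.
Only numpy, scipy, OpenCV 4.12 (cv2) and the standard library are available. Lean on these libraries where they do the work, as an engineer would, in place of code of your own. Each camera call takes 0.05 s, during which the arm holds its last target.

TASK

The orange T-handled pin has seized in its bore in the jig block: twist it back and forth while drawing it upward until it comes free, then put it in the white card box. The jig block only rides loosely on its guide posts, so do not drag it up with the pin; leave it down on its foot, with the blue pin still seated in it.

Things in the scene. Friction and masses are not known exactly. Their poses are not given: they have to be found in the camera images.
- orange_pin_grip (a point): Orange T-bar of the seized pin: 14 (x) by 50 (y) by 20 mm high; point = bar centre, 28 mm above the block's top; z up. Below: neck dia 14, collar dia 30 x 4 resting on the block, shank dia 20 in the bore, foot 66 mm below the point. About 120 g. A straight pull slips at 30-40 N. Twisting takes 0.4 N m, and each radian of twist frees 3-4 mm. Tight for the first 14 mm of rise, out after 38.
- blue_pin_grip (a point): Blue T-bar of the other pin, same shape, size and axes, and just as tight; it stands 80 mm from the orange one in the same block (either may be on the left) and stays there. Point = bar centre, 28 mm above the block's top.
- jig_block (a joint): Height (m) of the bright jig block (74 x 136 x 44 mm, 1.8 kg, top 58 mm above the bench) above its dark foot plate (96 x 156 mm, 14 mm thick, fixed to the bench): 0 = down. It slides freely up two guide posts and follows the pin when pulled up with more than 20 N; it sinks back by its weight. It cannot turn. More than 15 mm up is too far.
- white_box: Open white card box, fixed, 146 (x) by 232 (y) by 55 mm high, walls and floor 2 mm; origin = centre of its underside, z up.
There are look-alikes about, which are no part of the job. What is meant by the part that bears jig_block is not purple, and is the larger of those in its own colour.

How it is judged:
On the way:
1. the orange pin is out of its bore while the jig block stays down (z of orange_pin_grip in the frame of blue_pin_grip above 0.042 m and value of joint jig_block below 0.005 m), for 0.1 s.
At the end, for the whole second after the job is handed in: The orange pin lies (or stands) at rest inside the white box, let go; the jig block is down on its foot (within 5 mm) and the blue pin is still seated in it (its bar within 8 mm of where it began) (x of orange_pin_grip in the frame of white_box between -0.07 and 0.07 m and y of orange_pin_grip in the frame of white_box between -0.113 and 0.113 m and z of orange_pin_grip in the frame of white_box below 0.08 m and linear speed of orange_pin below 0.03 m/s and value of joint jig_block below 0.005 m and distance of blue_pin_grip from where it was at the start of the episode below 0.008 m); the robot touches nothing.
It fails at once if the jig block is dragged more than 15 mm up its guide posts (value of joint jig_block above 0.015 m).
It fails at once if the blue pin is pulled out (distance of blue_pin_grip from where it was at the start of the episode above 0.025 m).
It also fails if it takes over 54 s, if anything falls off the work surface, if the arm or the gripper's body presses on something with over 40 N, if the wrist force passes 120 N, or if a joint passes its speed limit or range.

## Working session

There is one attempt and no reset: what is moved stays moved. The work goes in short steps, Python scripts to look and compute and a tool call to move; the robot and the scene stay as the last step left them, time stands still between calls to the robot, and variables do not carry over. Pictures are saved under pics/ and viewed, and the job is handed in when it is done.

Besides the shell and the picture viewer there is one more tool, called after "Request:" in YAML: its name, and indented under it one key for each argument. play_rows: Moves the arm, as the interface text tells. Its arguments: {"type":"object","properties":{"series":{"type":"array","items":{"type":"array","items":{"type":"number"}}},"grip_force":{"type":"number"}},"required":["series"]}

```bash
ls; mkdir -p pics; python3 - <<'E'
from rig import robot, eyes, ticket
import cv2
print(robot.get_obs())
for n in("scene","side","wrist"):
    p=eyes.camera_params(n); print(n,p)
    cv2.imwrite(f"pics/{n}0.png",eyes.camera(n)[:,:,::-1])
E
```

```text
pics
{'time': 0.0, 'q': array([-1.78481459e-01,  5.28455069e-01,  1.43391888e+00, -2.25544885e-06,
        1.18138006e+00, -1.78520384e-01]), 'joint_velocities': array([-0.00110916,  0.00052675, -0.00241778, -0.00200719,  0.00126328,
       -0.00080535]), 'joint_torque': array([-5.45745443e-04, -4.40045428e+01, -1.76593530e+01,  6.32597599e-02,
        5.83207863e-02, -1.53719384e-04]), 'position': array([6.24315555e-01, 1.63931821e-04, 2.46573119e-01]), 'tool_rot': array([-0.50044607,  0.50061703, -0.49936249,  0.49957324]), 'ft_force': array([-0.31563703, -0.57394837,  1.02696682]), 'moment': array([ 0.00654917, -0.02167241,  0.01923483]), 'grip_width': 0.08674218406017528}
scene {'K': array([[526.34824852,   0.        , 314.60910758],
       [  0.        , 526.34824852, 241.26830109],
       [  0.        ,   0.        ,   1.        ]]), 'rvec': array([ 1.99517086, -0.46657586,  0.2777414 ]), 'tvec': array([-0.55601134,  0.24403161,  0.52574458])}
side {'K': array([[557.64622901,   0.        , 328.55119242],
       [  0.        , 557.64622901, 248.79260377],
       [  0.        ,   0.        ,   1.        ]]), 'rvec': array([ 2.02993663, -0.42085933,  0.2555903 ]), 'tvec': array([-0.56048245,  0.23755071,  0.68830179])}
wrist {'K': array([[386.08824716,   0.        , 317.97309858],
       [  0.        , 386.08824716, 240.65363116],
       [  0.        ,   0.        ,   1.        ]]), 'rvec': array([-2.85150680e+00, -5.26672081e-04,  2.63023426e-03]), 'tvec': array([-0.62426954, -0.03581524,  0.39167779])}
```

View pics/scene0.png

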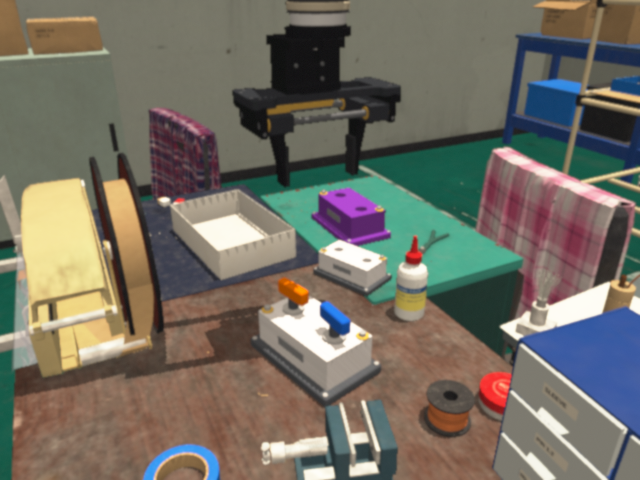

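View pics/side0.png

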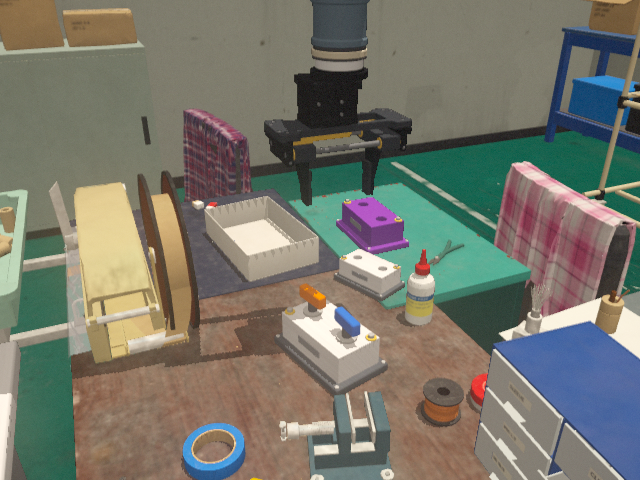

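View pics/wrist0.png

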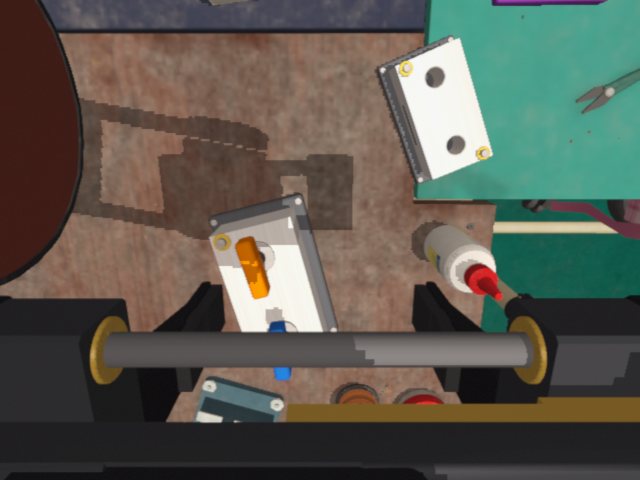

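The wrist picture shows the orange T-bar at about (253,268) and the blue bar at (280,350), both in the larger white block. Three things could be mistaken for them: the small white block with no pins (435,110), the purple block (550,0), and the orange spool (scene 449,405). I'll check close crops.

```bash
python3 - <<'E'
import cv2
w=cv2.imread("pics/wrist0.png");s=cv2.imread("pics/side0.png");c=cv2.imread("pics/scene0.png")
cv2.imwrite("pics/wc.png",cv2.resize(w[180:390,190:350],None,fx=3.75/1.4,fy=3.75/1.4,interpolation=cv2.INTER_CUBIC))
cv2.imwrite("pics/sc.png",cv2.resize(s[270:390,265:395],None,fx=5,fy=5,interpolation=cv2.INTER_CUBIC))
cv2.imwrite("pics/cc.png",cv2.resize(c[270:410,240:390],None,fx=4,fy=4,interpolation=cv2.INTER_CUBIC))
cv2.imwrite("pics/sb.png",cv2.resize(s[180:300,190:340],None,fx=5,fy=5,interpolation=cv2.INTER_CUBIC))
E
```

```text
(no output)
```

View pics/wc.png

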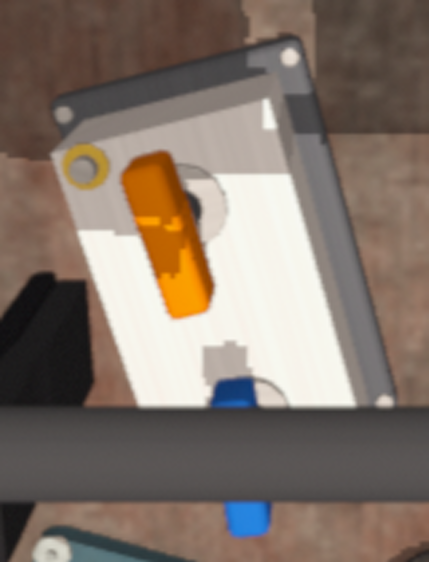

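View pics/sc.png

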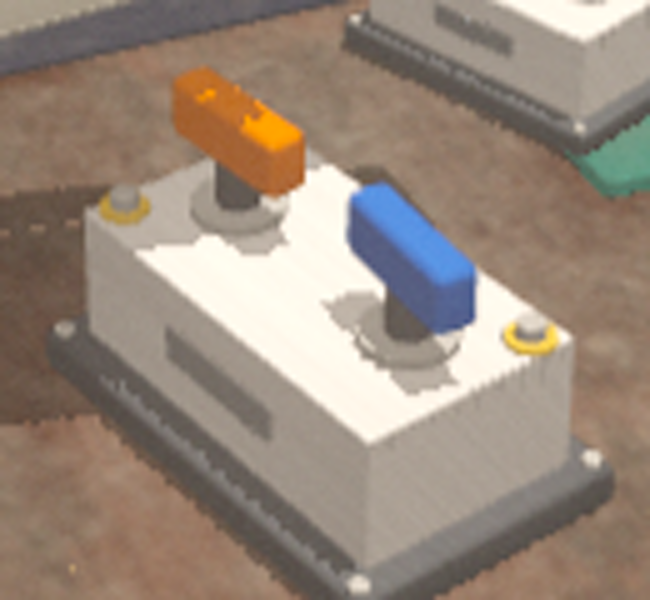

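View pics/cc.png

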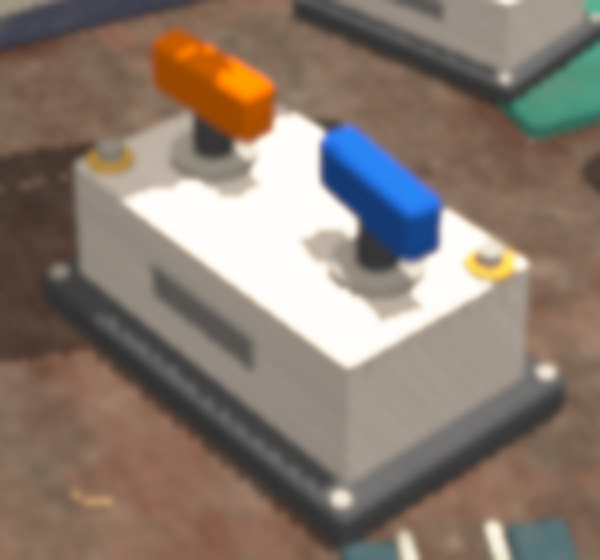

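View pics/sb.png

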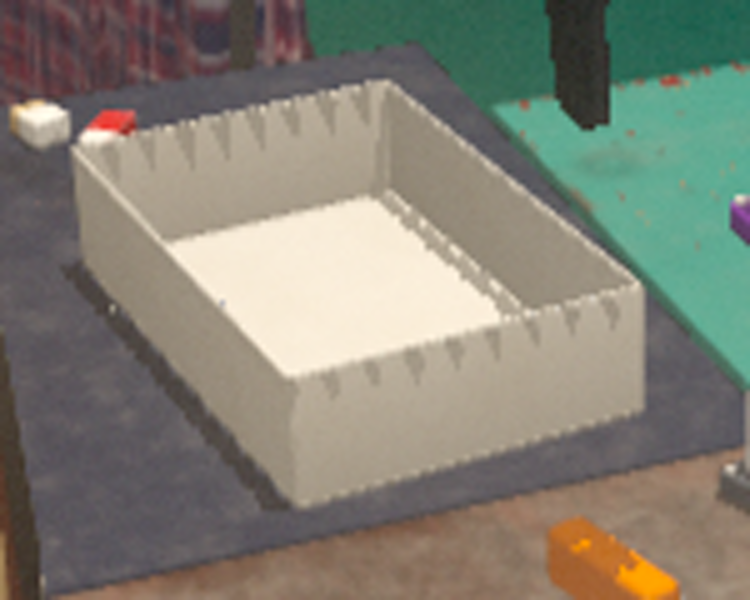

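```bash
cat > h.py <<'E'
from rig import robot, eyes, ticket
import numpy as np, cv2
def onz(p,uv,z):
    R,_=cv2.Rodrigues(p["rvec"]); t=p["tvec"]
    d=R.T@np.linalg.inv(p["K"])@np.array([uv[0],uv[1],1.]); C=-R.T@t
    return C+d*(z-C[2])/d[2]
def proj(p,X): return cv2.projectPoints(np.array(X,float),p["rvec"],p["tvec"],p["K"],None)[0][:,0]
E
python3 - <<'E'
from h import *
np.set_printoptions(precision=4,suppress=True)
P={n:eyes.camera_params(n) for n in("scene","side","wrist")}
f=dict(side=lambda u:(265+u[0]/5,270+u[1]/5),scene=lambda u:(240+u[0]/4,270+u[1]/4),wrist=lambda u:(190+u[0]/2.679,180+u[1]/2.679),sb=lambda u:(190+u[0]/5,180+u[1]/5))
def m(n,u,z,lab): 
    k='side' if n=='sb' else n
    print(lab,n,onz(P[k],f[n](u),z)[:2])
for lab,u in dict(L=(88,212),N=(370,442),R=(572,345)).items(): m('side',u,.058,'blk'+lab)
for lab,u in dict(L=(77,168),N=(350,367),R=(527,265)).items(): m('scene',u,.058,'blk'+lab)
for lab,u in dict(L=(52,152),T=(272,75)).items(): m('wrist',u,.058,'blk'+lab)
m('side',(191,75),.096,'Oend1');m('side',(288,140),.096,'Oend2')
m('scene',(170,38),.096,'Oend1');m('scene',(257,92),.096,'Oend2')
m('wrist',(147,162),.096,'Oend1');m('wrist',(190,308),.096,'Oend2')
m('side',(365,190),.096,'Bend1');m('side',(460,268),.096,'Bend2')
m('scene',(338,135),.096,'Bend1');m('scene',(425,210),.096,'Bend2')
m('side',(237,218),.062,'Ocol');m('side',(407,345),.062,'Bcol') 
m('scene',(212,155),.062,'Ocol');m('scene',(375,272),.062,'Bcol')
for lab,u in dict(L=(73,150),B=(388,82),R=(642,285),F=(292,378)).items(): m('sb',u,.055,'box'+lab)
for k in P: R,_=cv2.Rodrigues(P[k]["rvec"]);print(k,-R.T@P[k]["tvec"])
E
```

```text
blkL side [ 0.5289 -0.0168]
blkN side [ 0.5622 -0.1471]
blkR side [ 0.6313 -0.1313]
blkL scene [ 0.5289 -0.02  ]
blkN scene [ 0.5632 -0.1485]
blkR scene [ 0.6332 -0.1304]
blkL wrist [ 0.529  -0.0162]
blkT wrist [0.6018 0.0096]
Oend1 side [ 0.5637 -0.014 ]
Oend2 side [ 0.5765 -0.0578]
Oend1 scene [ 0.5648 -0.0166]
Oend2 scene [ 0.5764 -0.0592]
Oend1 wrist [ 0.5676 -0.0083]
Oend2 wrist [ 0.5781 -0.0546]
Bend1 side [ 0.5864 -0.0896]
Bend2 side [ 0.5945 -0.1332]
Bend1 scene [ 0.588  -0.0922]
Bend2 scene [ 0.5927 -0.1378]
Ocol side [ 0.5665 -0.0426]
Bcol side [ 0.5867 -0.1178]
Ocol scene [ 0.5692 -0.0385]
Bcol scene [ 0.5877 -0.1174]
boxL sb [0.5046 0.4057]
boxB sb [0.6485 0.4236]
boxR sb [0.6757 0.1968]
boxF sb [0.5329 0.1786]
scene [ 0.3441 -0.5688  0.4507]
side [ 0.3153 -0.6762  0.5363]
wrist [0.625  0.0778 0.3845]
```

```bash
python3 - <<'E'
from h import *
np.set_printoptions(precision=3,suppress=True)
P={n:eyes.camera_params(n) for n in("scene","side","wrist")}
for z in(0,.1,.15,.2): print(z,"wrist disc edge",[onz(P["wrist"],u,z)[:2] for u in((82,140),(55,40),(40,240))],"side low",onz(P["side"],(192,325),z)[:2],"side right",onz(P["side"],(199,280),z)[:2],"side top",onz(P["side"],(148,173),z)[:2])
E
```

```text
0 wrist disc edge [array([0.397, 0.064]), array([0.388, 0.151]), array([ 0.335, -0.036])] side low [0.408 0.088] side right [0.448 0.222] side top [0.439 0.833]
0.1 wrist disc edge [array([0.456, 0.068]), array([0.449, 0.132]), array([ 0.411, -0.007])] side low [ 0.391 -0.055] side right [0.423 0.055] side top [0.416 0.551]
0.15 wrist disc edge [array([0.486, 0.07 ]), array([0.48 , 0.123]), array([0.448, 0.008])] side low [ 0.382 -0.126] side right [ 0.411 -0.029] side top [0.404 0.411]
0.2 wrist disc edge [array([0.515, 0.071]), array([0.511, 0.113]), array([0.486, 0.023])] side low [ 0.374 -0.197] side right [ 0.399 -0.113] side top [0.393 0.27 ]
```

Request:
play_rows:
  series:
    - [1, 0.12, 0.25, -0.18, 0, 0, 0]
    - [1, 0.12, 0.25, -0.18, 0, 0, 0]
    - [1, 0.12, 0.25, -0.18, 0, 0, 0]
    - [1, 0, 0, 0, 0, -0.027, 0]
    - [1, 0, 0, 0, 0, -0.027, 0]
    - [1, 0, 0, 0, 0, -0.027, 0]
    - [1, 0, 0, 0, 0, 0, 0]
    - [1, 0, 0, 0, 0, 0, 0]
  grip_force: 60

```text
time: 0.82
position: [0.5709, -0.036, 0.1724]
tool_rot: [0.559, -0.433, 0.433, -0.559]
ft_force: [0.3, -0.1, 0.2]
grip_width: 0.0866
```

```bash
python3 - <<'E'
from h import *
from scipy.spatial.transform import Rotation as Ro
np.set_printoptions(precision=4,suppress=True)
o=robot.get_obs(); print(o["time"],o["position"],o["ft_force"],o["moment"],o["q"]); print(Ro.from_quat(o["tool_rot"]).as_matrix())
p=eyes.camera_params("wrist"); im=eyes.camera("wrist")[:,:,::-1].copy()
cv2.imwrite("pics/w1.png",im)
s=np.array([-.25,.968,0]);c=np.array([.5705,-.036,.096])
print(proj(p,[c,c+.025*s,c-.025*s]), proj(p,[o["position"]+[0,0,-.025]]))
E
```

```text
0.8167 [ 0.5709 -0.036   0.1724] [ 0.276  -0.0509  0.2244] [ 0.0816  0.0204 -0.0003] [-0.2582  0.5547  1.639   0.0001  0.9483 -0.5104]
[[ 0.2495 -0.0004  0.9684]
 [-0.9684  0.0002  0.2495]
 [-0.0002 -1.     -0.0003]]
[[317.2133 262.7865]
 [317.1692 221.5075]
 [317.2547 301.5472]] [[317.7905 300.8773]]
```

View pics/w1.png

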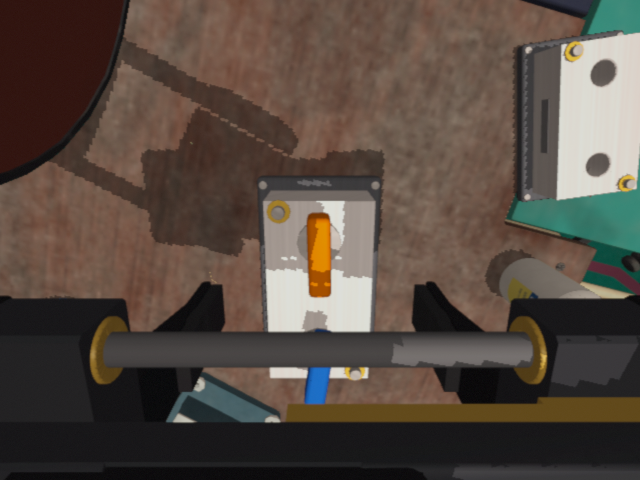

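```bash
python3 - <<'E'
from h import *
np.set_printoptions(precision=1,suppress=True)
p=eyes.camera_params("wrist")
s=np.array([-.25,.968,0]);x=np.array([.968,.25,0]);c=np.array([.5705,-.036,.086])
im=cv2.imread("pics/w1.png")
pts=proj(p,[c+a*.007*x+b*.025*s+k*.01*np.array([0,0,1]) for a in(-1,1) for b in(-1,1) for k in(-1,1)])
big=cv2.resize(im[170:390,240:400],None,fx=2.7,fy=2.7,interpolation=cv2.INTER_CUBIC)
for u in pts: cv2.circle(big,(int((u[0]-240)*2.7),int((u[1]-170)*2.7)),2,(0,255,0),-1)
cc=np.array([.5805,-.0745,.058])
for u in proj(p,[cc+a*.037*x+b*.068*s for a in(-1,1) for b in(-1,1)]): cv2.circle(big,(int((u[0]-240)*2.7),int((u[1]-170)*2.7)),3,(255,0,255),-1)
cv2.imwrite("pics/w1c.png",big)
E
```

```text
(no output)
```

View pics/w1c.png

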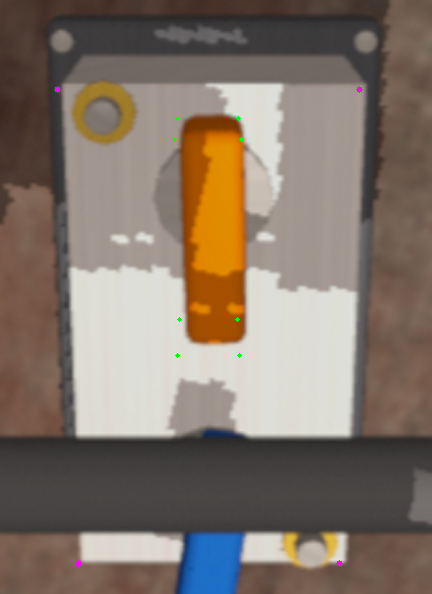

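Request:
play_rows:
  series:
    - [1, -0.02, 0.2, 0.01, 0, 0, 0]
    - [1, 0, 0.3, 0, 0, 0, 0]
    - [1, 0, 0.28, 0, 0, 0, 0]
    - [1, 0, 0, 0, 0, 0, 0]
    - [0, 0, 0, 0, 0, 0, 0]
    - [0, 0, 0, 0, 0, 0, 0]
    - [0, 0, 0, 0, 0, 0, 0]
    - [0, 0, 0, 0, 0, 0, 0]
    - [0, 0, 0, 0, 0, 0, 0]
    - [0, 0, 0, 0, 0, 0, 0]
    - [0, 0, 0, 0, 0, 0, 0]
    - [0, 0, 0, 0, 0, 0, 0]
  grip_force: 60

```text
time: 1.87
position: [0.5715, -0.0338, 0.0949]
tool_rot: [-0.559, 0.432, -0.433, 0.559]
ft_force: [-1.4, 0.0, -0.5]
grip_width: 0.0414
```

```bash
python3 - <<'E'
from h import *
np.set_printoptions(precision=4,suppress=True)
o=robot.get_obs(); print(o["time"],o["position"],o["ft_force"],o["moment"],o["grip_width"])
s=eyes.camera("side")[:,:,::-1]
cv2.imwrite("pics/s2.png",cv2.resize(s[230:400,240:420],None,fx=3.5,fy=3.5,interpolation=cv2.INTER_CUBIC))
E
```

```text
1.8667 [ 0.5715 -0.0338  0.0949] [-1.3732  0.0244 -0.4914] [ 0.0073 -0.007   0.0264] 0.04136008839716361
```

View pics/s2.png

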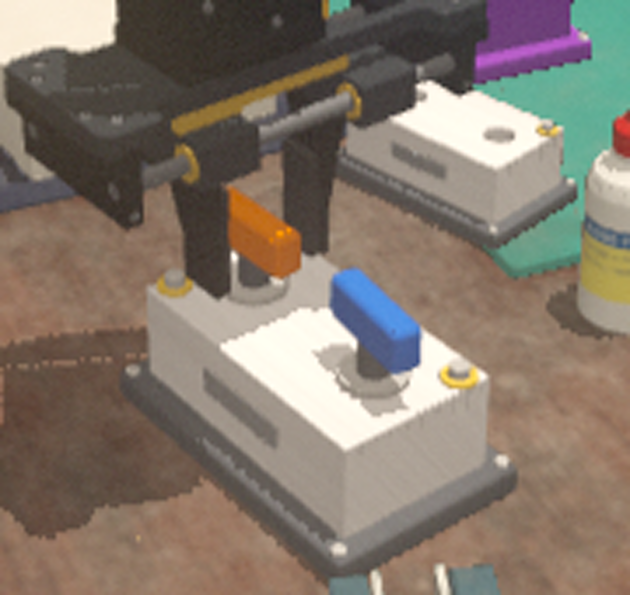

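Request:
play_rows:
  series:
    - [0, 0, 0, 0, 0, 0, 0]
    - [0, 0, 0, 0, 0, 0, 0]
    - [0, 0, 0, 0, 0, 0, 0]
    - [0, 0, 0, 0, 0, 0, 0]
    - [0, 0, 0, 0, 0, 0, 0]
    - [0, 0, 0, 0, 0, 0, 0]
    - [0, 0, 0, 0, 0, 0, 0]
    - [0, 0, 0, 0, 0, 0, 0]
  grip_force: 60

```text
time: 2.58
position: [0.5711, -0.0338, 0.0945]
tool_rot: [0.56, -0.433, 0.432, -0.559]
ft_force: [-2.4, -1.0, 2.0]
grip_width: 0.0133
```

```bash
python3 - <<'E'
from h import *
np.set_printoptions(precision=4,suppress=True)
o=robot.get_obs(); print(o["time"],o["position"],o["ft_force"],o["moment"],o["grip_width"])
s=eyes.camera("side")[:,:,::-1]
cv2.imwrite("pics/s3.png",cv2.resize(s[230:400,240:420],None,fx=3.5,fy=3.5,interpolation=cv2.INTER_CUBIC))
s=eyes.camera("wrist")[:,:,::-1]
cv2.imwrite("pics/w3.png",s)
E
```

```text
2.5833 [ 0.5711 -0.0338  0.0945] [-2.4381 -1.0289  2.0409] [-0.1549  0.2629  0.1538] 0.013305320192386895
```

View pics/s3.png

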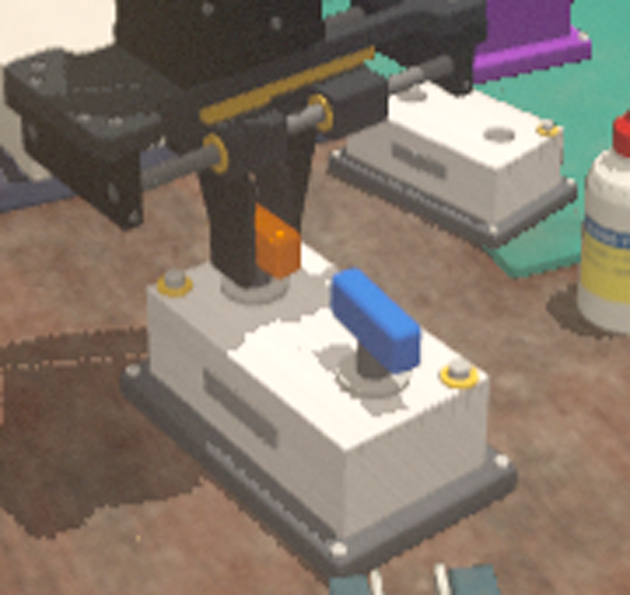

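View pics/w3.png

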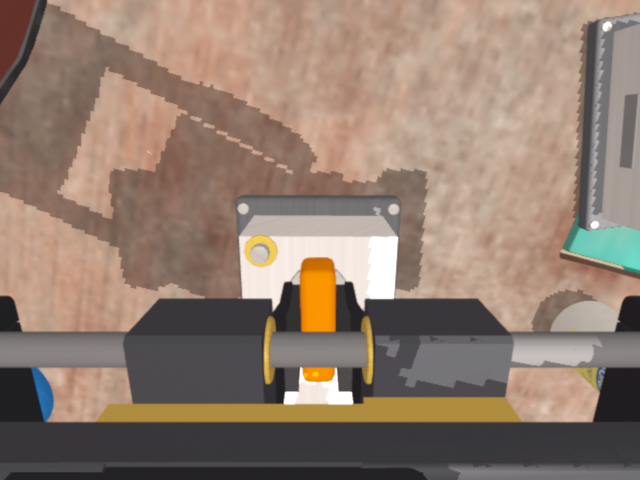

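Request:
play_rows:
  series:
    - [0, 0, 0, 0, 0, -0.039, 0]
    - [0, 0, -0.003, 0, 0, -0.039, 0]
    - [0, 0, -0.003, 0, 0, -0.039, 0]
    - [0, 0, -0.003, 0, 0, -0.039, 0]
  grip_force: 60

```text
time: 3.02
position: [0.5715, -0.0337, 0.0947]
tool_rot: [-0.648, 0.283, -0.283, 0.648]
ft_force: [0.2, -0.2, -6.1]
grip_width: 0.0134
```

```bash
cat > st.py <<'E'
from h import *
from scipy.spatial.transform import Rotation as Ro
import sys
np.set_printoptions(precision=4,suppress=True)
o=robot.get_obs(); R=Ro.from_quat(o["tool_rot"]).as_matrix()
print(round(o["time"],2),o["position"],"F",o["ft_force"],"M",o["moment"],o["grip_width"],"yaw",np.degrees(np.arctan2(R[1,2],R[0,2])),"tilt",R[:,1],o["q"])
if len(sys.argv)>1:
    s=eyes.camera("side")[:,:,::-1]
    cv2.imwrite(f"pics/{sys.argv[1]}.png",cv2.resize(s[230:400,240:420],None,fx=3.5,fy=3.5,interpolation=cv2.INTER_CUBIC))
E
python3 st.py
```

```text
3.02 [ 0.5715 -0.0337  0.0947] F [ 0.1931 -0.1502 -6.0942] M [-0.2514 -0.1307 -0.3065] 0.013409690773977708 yaw 42.87623130857194 tilt [ 0.0001  0.0008 -1.    ] [-0.2544  0.6738  1.6868  0.0012  0.7811 -1.0036]
```

Request:
play_rows:
  series:
    - [0, 0, -0.004, 0, 0, -0.039, 0]
    - [0, 0, -0.004, 0, 0, -0.039, 0]
    - [0, 0, -0.004, 0, 0, -0.039, 0]
    - [0, 0, -0.004, 0, 0, -0.039, 0]

```text
time: 3.35
position: [0.5714, -0.0333, 0.096]
tool_rot: [-0.697, 0.117, -0.117, 0.698]
ft_force: [0.3, 1.5, -4.9]
grip_width: 0.0132
```

```bash
python3 st.py s4
```

```text
3.35 [ 0.5714 -0.0333  0.096 ] F [ 0.3346  1.4729 -4.8801] M [ 0.2766 -0.2141 -0.2341] 0.01317803887675866 yaw 70.95363814784672 tilt [-0.0003  0.0015 -1.    ] [-0.254   0.6716  1.6862  0.0019  0.7844 -1.4938]
```

View pics/s4.png

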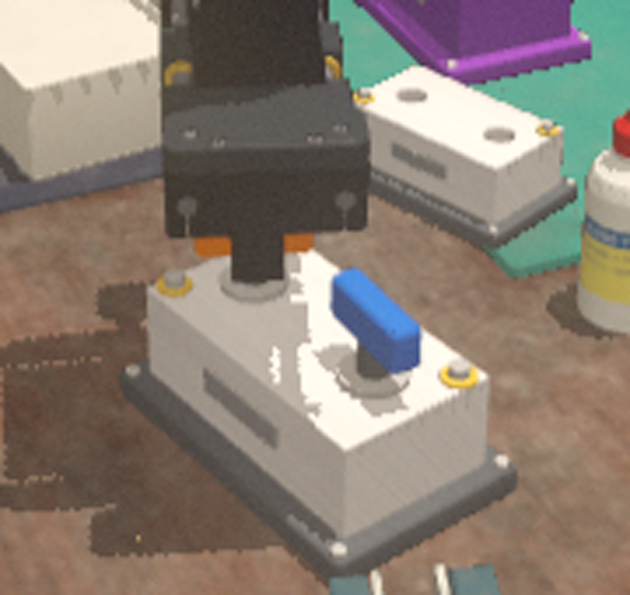

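Request:
play_rows:
  series:
    - [0, 0, -0.004, 0, 0, -0.039, 0]
    - [0, 0, -0.004, 0, 0, -0.039, 0]
    - [0, 0, 0, 0, 0, 0.039, 0]
    - [0, 0, -0.004, 0, 0, 0.039, 0]
    - [0, 0, -0.004, 0, 0, 0.039, 0]
    - [0, 0, -0.004, 0, 0, 0.039, 0]
    - [0, 0, -0.004, 0, 0, 0.039, 0]
    - [0, 0, -0.004, 0, 0, 0.039, 0]

```text
time: 4.07
position: [0.5712, -0.0336, 0.0989]
tool_rot: [0.647, -0.287, 0.286, -0.646]
ft_force: [0.4, 1.0, -4.2]
grip_width: 0.0136
```

```bash
python3 st.py
```

```text
4.07 [ 0.5712 -0.0336  0.0989] F [ 0.4477  1.0357 -4.1782] M [ 0.0325 -0.2199  0.2269] 0.013605233528683286 yaw 42.21638216922233 tilt [-0.0008  0.0002 -1.    ] [-0.2539  0.667   1.6848 -0.      0.7906 -0.9907]
```

Request:
play_rows:
  series:
    - [0, 0, -0.004, 0, 0, 0.039, 0]
    - [0, 0, -0.004, 0, 0, 0.039, 0]
    - [0, 0, -0.004, 0, 0, 0.039, 0]
    - [0, 0, -0.004, 0, 0, 0.039, 0]
    - [0, 0, -0.004, 0, 0, 0.039, 0]
    - [0, 0, -0.004, 0, 0, 0.039, 0]
    - [0, 0, -0.004, 0, 0, 0.039, 0]
    - [0, 0, -0.004, 0, 0, 0.039, 0]

```text
time: 4.73
position: [0.5706, -0.0334, 0.1022]
tool_rot: [-0.436, 0.558, -0.556, 0.435]
ft_force: [-1.4, -0.0, -4.9]
grip_width: 0.0131
```

```bash
python3 st.py s5
```

```text
4.73 [ 0.5706 -0.0334  0.1022] F [-1.381  -0.0319 -4.9057] M [0.0188 0.176  0.2431] 0.013100325331054862 yaw -13.952492113086864 tilt [-0.0022  0.0006 -1.    ] [-0.254   0.6614  1.6839  0.      0.7986 -0.0105]
```

View pics/s5.png

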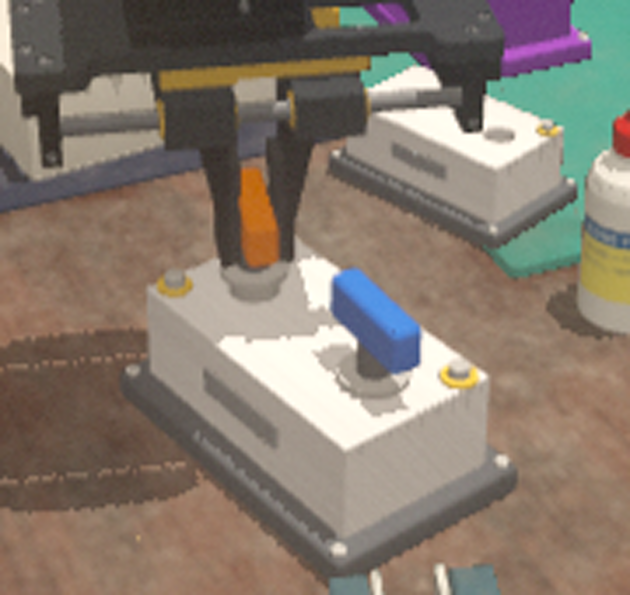

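The collar has lifted off and the block is still down. I'll keep going.

Request:
play_rows:
  series:
    - [0, 0, -0.004, 0, 0, 0.039, 0]
    - [0, 0, -0.004, 0, 0, 0.039, 0]
    - [0, 0, -0.004, 0, 0, 0.039, 0]
    - [0, 0, 0, 0, 0, -0.039, 0]
    - [0, 0, -0.004, 0, 0, -0.039, 0]
    - [0, 0, -0.004, 0, 0, -0.039, 0]
    - [0, 0, -0.004, 0, 0, -0.039, 0]
    - [0, 0, -0.004, 0, 0, -0.039, 0]
    - [0, 0, -0.004, 0, 0, -0.039, 0]
    - [0, 0, -0.004, 0, 0, -0.039, 0]
    - [0, 0, -0.004, 0, 0, -0.039, 0]
    - [0, 0, -0.004, 0, 0, -0.039, 0]

```text
time: 5.78
position: [0.5714, -0.0337, 0.1066]
tool_rot: [-0.609, 0.36, -0.359, 0.609]
ft_force: [-0.6, -0.9, -2.5]
grip_width: 0.0135
```

```bash
python3 st.py
```

```text
5.78 [ 0.5714 -0.0337  0.1066] F [-0.5506 -0.8936 -2.4945] M [-0.0796  0.0082 -0.2091] 0.013472506903965523 yaw 28.90152721344447 tilt [-0.0004  0.0007 -1.    ] [-0.2543  0.6547  1.681   0.0008  0.8063 -0.7593]
```

Request:
play_rows:
  series:
    - [0, 0, -0.004, 0, 0, -0.039, 0]
    - [0, 0, -0.004, 0, 0, -0.039, 0]
    - [0, 0, -0.004, 0, 0, -0.039, 0]
    - [0, 0, -0.004, 0, 0, -0.039, 0]
    - [0, 0, 0, 0, 0, 0.039, 0]
    - [0, 0, -0.004, 0, 0, 0.039, 0]
    - [0, 0, -0.004, 0, 0, 0.039, 0]
    - [0, 0, -0.004, 0, 0, 0.039, 0]
    - [0, 0, -0.005, 0, 0, 0.039, 0]
    - [0, 0, -0.006, 0, 0, 0.039, 0]

```text
time: 6.62
position: [0.5715, -0.0337, 0.1115]
tool_rot: [-0.558, 0.434, -0.434, 0.558]
ft_force: [0.9, -0.0, -1.7]
grip_width: 0.0135
```

```bash
python3 st.py s6
```

```text
6.62 [ 0.5715 -0.0337  0.1115] F [ 0.8503 -0.0183 -1.7245] M [-0.0239  0.0437  0.0223] 0.01350869491101693 yaw 14.240771667167246 tilt [ 0.0004  0.0002 -1.    ] [-0.2541  0.6469  1.6786  0.0004  0.8158 -0.5029]
```

View pics/s6.png

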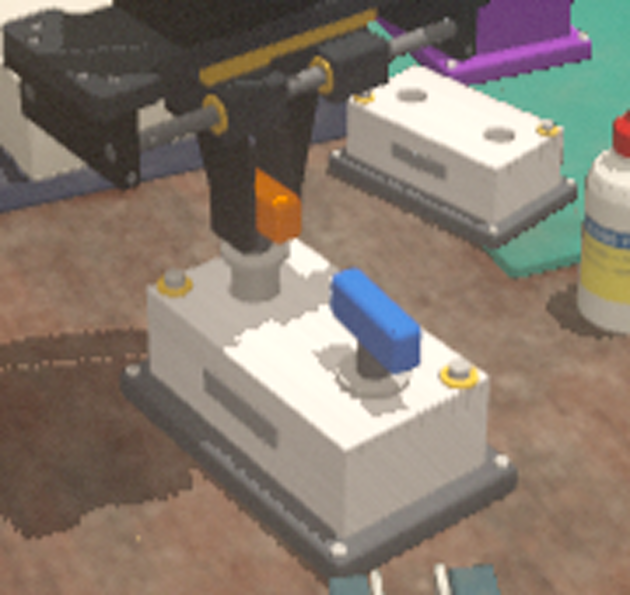

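Request:
play_rows:
  series:
    - [0, 0, -0.03, 0, 0, 0, 0]
    - [0, 0, -0.04, 0, 0, 0, 0]
    - [0, 0, -0.05, 0, 0, 0, 0]
    - [0, 0, -0.05, 0, 0, 0, 0]
    - [0, 0, -0.05, 0, 0, 0, 0]
    - [0, 0, -0.05, 0, 0, 0, 0]
    - [0, 0, -0.08, 0, 0, 0, 0]
    - [0, 0, -0.08, 0, 0, 0, 0]
    - [0, 0, 0, 0, 0, 0, 0]
    - [0, 0, 0, 0, 0, 0, 0]

```text
time: 7.5
position: [0.5719, -0.0339, 0.1552]
tool_rot: [-0.559, 0.432, -0.433, 0.56]
ft_force: [-0.5, 0.0, -0.6]
grip_width: 0.0139
```

```bash
python3 st.py s7
```

```text
7.5 [ 0.5719 -0.0339  0.1552] F [-0.4992  0.0377 -0.5865] M [-0.0057 -0.0263  0.0416] 0.013899081027951492 yaw 14.586672737161463 tilt [ 0.0018 -0.0005 -1.    ] [-0.2542  0.5799  1.6512 -0.      0.9086 -0.5087]
```

View pics/s7.png

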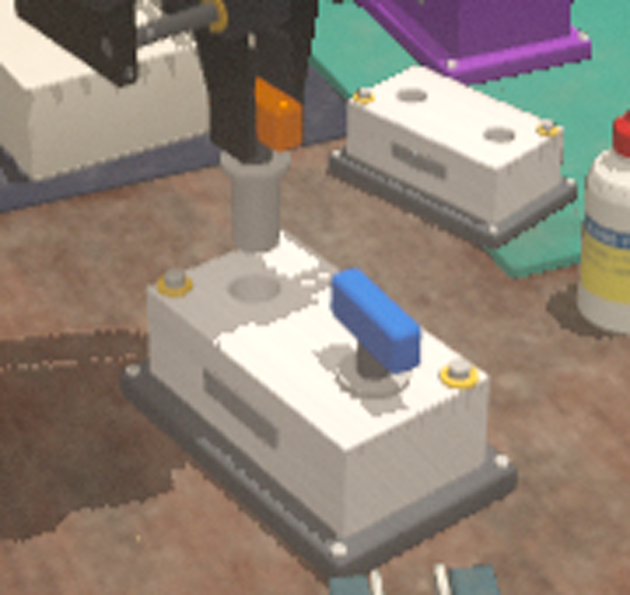

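Request:
play_rows:
  series:
    - [0, 0, -0.3, 0, 0, 0, 0]
    - [0, -0.1, 0, 0.031, 0, 0, 0]
    - [0, -0.3, 0, 0.095, 0, 0, 0]
    - [0, -0.35, 0, 0.11, 0, 0, 0]
    - [0, -0.35, 0, 0.11, 0, 0, 0]
    - [0, -0.35, 0, 0.11, 0, 0, 0]
    - [0, -0.35, 0, 0.11, 0, 0, 0]
    - [0, -0.35, 0, 0.11, 0, 0, 0]
    - [0, -0.35, 0, 0.11, 0, 0, 0]
    - [0, -0.35, 0, 0.11, 0, 0, 0]
    - [0, -0.35, 0, 0.11, 0, 0, 0]
    - [0, 0, 0, 0, 0, 0, 0]

```text
time: 8.55
position: [0.5874, 0.3088, 0.1836]
tool_rot: [-0.559, 0.432, -0.43, 0.562]
ft_force: [0.2, -0.1, -1.8]
grip_width: 0.0135
```

```bash
python3 st.py; python3 - <<'E'
from h import *
cv2.imwrite("pics/s8.png",eyes.camera("side")[:,:,::-1])
cv2.imwrite("pics/w8.png",eyes.camera("wrist")[:,:,::-1])
E
```

```text
8.55 [0.5874 0.3088 0.1836] F [ 0.1786 -0.1405 -1.8018] M [ 0.0024 -0.0359  0.0173] 0.013516639420124698 yaw 14.902315533050263 tilt [ 0.0013  0.0046 -1.    ] [0.3142 0.6489 1.3903 0.0044 1.0997 0.0521]
```

View pics/s8.png

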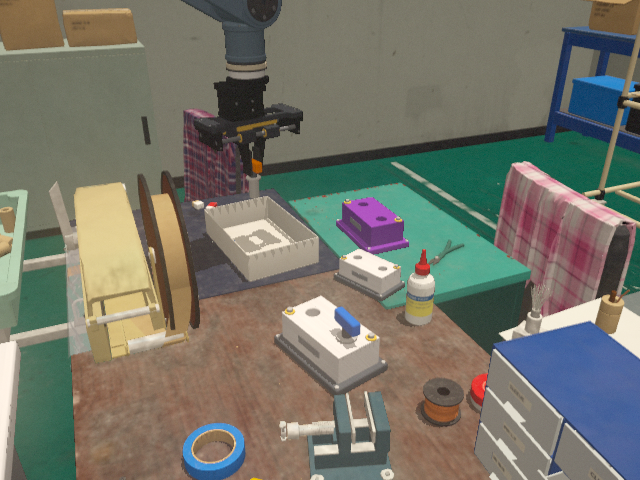

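View pics/w8.png

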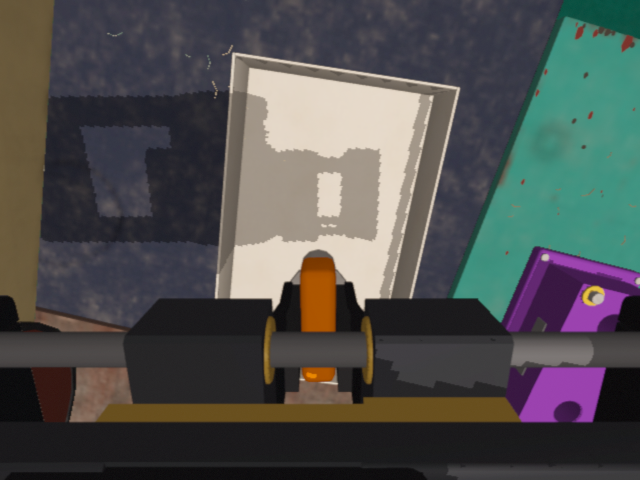

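Request:
play_rows:
  series:
    - [0, 0, 0.3, 0, 0, 0, 0]
    - [0, 0, 0.3, 0, 0, 0, 0]
    - [0, 0, 0.3, 0, 0, 0, 0]
    - [0, 0, 0.1, 0, 0, 0, 0]
    - [0, 0, 0.03, 0, 0, 0, 0]
    - [0, 0, 0, 0, 0, 0, 0]
    - [0, 0, 0, 0, 0, 0, 0]

```text
time: 9.23
position: [0.5895, 0.301, 0.0827]
tool_rot: [-0.559, 0.432, -0.433, 0.56]
ft_force: [0.7, -0.0, -2.4]
grip_width: 0.0136
```

```bash
python3 st.py; python3 - <<'E'
from h import *
s=eyes.camera("side")[:,:,::-1]
cv2.imwrite("pics/s9.png",cv2.resize(s[120:300,180:340],None,fx=3.3,fy=3.3,interpolation=cv2.INTER_CUBIC))
E
```

```text
9.23 [0.5895 0.301  0.0827] F [ 0.7221 -0.0471 -2.3903] M [-0.0164 -0.043  -0.0297] 0.013628064621269528 yaw 14.538155517488823 tilt [ 0.0024  0.0007 -1.    ] [ 0.3037  0.7771  1.4536 -0.0001  0.9084  0.05  ]
```

View pics/s9.png

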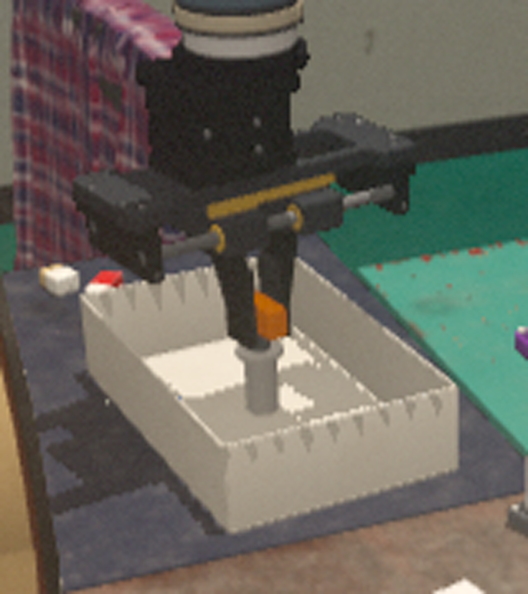

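Request:
play_rows:
  series:
    - [0, 0, 0.025, 0, 0, 0, 0]
    - [0, 0, 0.02, 0, 0, 0, 0]
    - [0, 0, 0, 0, 0, 0, 0]

```text
time: 9.53
position: [0.5884, 0.3013, 0.0775]
tool_rot: [-0.559, 0.432, -0.433, 0.56]
ft_force: [-0.2, -0.0, -1.3]
grip_width: 0.0137
```

```bash
python3 st.py
```

```text
9.53 [0.5884 0.3013 0.0775] F [-0.1761 -0.0151 -1.2671] M [0.0135 0.0125 0.0869] 0.013679575722336397 yaw 14.581796625120283 tilt [ 0.0009  0.0003 -1.    ] [ 0.3046  0.7841  1.4565 -0.      0.9001  0.0501]
```

Request:
play_rows:
  series:
    - [0.5, 0, 0, 0, 0, 0, 0]
    - [0.5, 0, 0, 0, 0, 0, 0]
    - [0.5, 0, 0, 0, 0, 0, 0]
    - [0.5, 0, 0, 0, 0, 0, 0]
    - [0.5, 0, 0, 0, 0, 0, 0]
    - [0.5, 0, 0, 0, 0, 0, 0]
    - [0.5, 0, 0, 0, 0, 0, 0]
    - [0.5, 0, -0.1, 0, 0, 0, 0]
    - [0.5, 0, -0.3, 0, 0, 0, 0]
    - [0.5, 0, -0.4, 0, 0, 0, 0]
    - [0.5, 0, -0.4, 0, 0, 0, 0]
    - [0.5, 0, -0.2, 0, 0, 0, 0]

```text
time: 10.53
position: [0.5904, 0.3021, 0.2229]
tool_rot: [-0.557, 0.431, -0.434, 0.562]
ft_force: [0.5, 0.5, 0.1]
grip_width: 0.0435
```

```bash
python3 st.py; python3 - <<'E'
from h import *
s=eyes.camera("side")[:,:,::-1]
cv2.imwrite("pics/s10.png",cv2.resize(s[120:400,180:420],None,fx=2.1,fy=2.1,interpolation=cv2.INTER_CUBIC))
E
```

```text
10.53 [0.5904 0.3021 0.2229] F [0.4625 0.5305 0.1039] M [ 0.0686 -0.0317  0.0132] 0.043483418802983245 yaw 14.585100132906051 tilt [ 0.008   0.0026 -1.    ] [0.3047 0.6025 1.3609 0.0001 1.1698 0.0501]
```

View pics/s10.png

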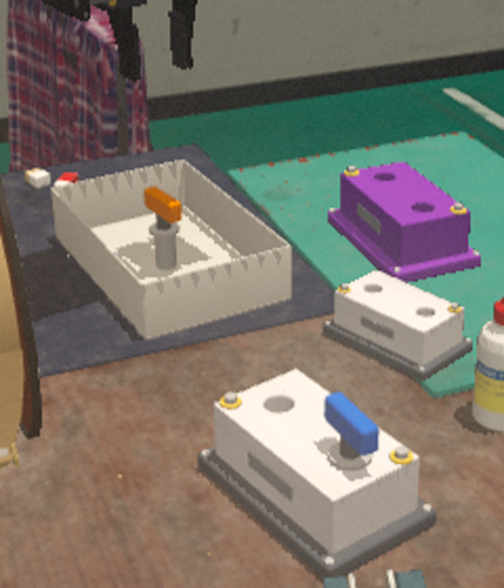

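The pin is standing in the box at (163,230) in the crop. The block is down with the blue pin seated at (350,430), and the gripper is clear. I'll let everything settle, then hand in.

Request:
play_rows:
  series:
    - [0.5, 0, 0, 0, 0, 0, 0]
    - [0.5, 0, 0, 0, 0, 0, 0]
    - [0.5, 0, 0, 0, 0, 0, 0]
    - [0.5, 0, 0, 0, 0, 0, 0]

```text
time: 10.92
position: [0.5871, 0.3008, 0.2149]
tool_rot: [0.561, -0.433, 0.432, -0.558]
ft_force: [0.7, -0.5, -0.5]
grip_width: 0.0434
```

```bash
python3 st.py; python3 -c "
from rig import ticket
print(ticket.hand_in())"
```

```text
10.92 [0.5871 0.3008 0.2149] F [ 0.6505 -0.5437 -0.4769] M [ 0.0064 -0.0124 -0.    ] 0.04340216982419666 yaw 14.574777739243281 tilt [-0.0038 -0.0012 -1.    ] [0.3044 0.611  1.3686 0.     1.166  0.0501]
the job is handed in; nothing more can be done
None
```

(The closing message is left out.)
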